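# Clear the shelf and hold out the telescopic strip lamp

### The arm

A 7-joint arm with a two-finger parallel gripper is mounted at the origin on the work surface. World frame = base frame: x ahead of the robot, y to its left, z up, the work surface at z = 0. Lengths are in m, angles in rad, forces in N, time in s.
With the tool pointing down it reaches from about 0.35 to 0.9 m from the base axis. Payload 7.2 kg.
Tool frame: the origin (TCP) lies between the finger pads; the fingertips stand 22 mm ahead of it and the grasp point (between the pads) lies 3 mm ahead of it (r.tip_reach is the z of the fingertips in the tool frame, in m); z points along the fingers, y is the direction in which the jaws open and shut (so a half turn about z gives the same grasp; the last joint's range is limited). The gripper opens to 85 mm and grips with 20 to 120 N. Pads are 22 mm wide; open, the fingers measure 114 mm over their backs; the gripper's body (76 mm by 85 mm) begins 54 mm behind the grasp point. The pads swing forward as they close: fully open they stand 13 mm farther back than shut.
Start: joints at [-1.351, 0.411, -0.013, 1.596, 0.006, 1.134, -0.082], TCP at [0.177, 0.599, 0.225] pointing down, gripper open.
Joint ranges: [-2.95, 2.95], [-0.29, 1.99], [-1.47, 1.44], [0.14, 2.54], [-1.03, 4.17], [0.13, 1.85], [-2.86, 2.86]. Speed limits (rad/s): [2.39, 2.39, 3.01, 3.01, 3.14, 3.14, 3.14].

### API

Orientations are given as a unit quaternion [x, y, z, w].
In Python, from station import get_state, read_camera, r, outline_of gives the robot as it stands.
- The arm moves only by the tool step_arm, never from a script. Its argument "series" is a list of rows, each a list of 7 numbers: the turn, a rotation vector about the tool's x, y, z in rad, then the shift along the tool's x, y, z in cm, then the closure, from -1 (fully open) to 1 (shut). A call has 1 to 10 rows; each row shifts and turns the commanded pose from where the row before left it, along the tool's axes as they then stand; what a row does not reach is not made up. A row lasts 1/12 s, in which the tool goes at most 41.7 mm and 7.16 degrees, less where a joint would pass 70% of its speed; a pose out of reach is approached as far as the arm can. A call with a gripper value outside its range is refused whole. The fingers move at their own pace and stop on an object; "force" is the grip in N (left out, the last holds). Time passes only in rows, so rows that do not move let the fingers close. It gives the time, the measured TCP pose, the force and the opening at its end, in the units of the state.
- get_state(): the state, without advancing time (a new reading comes with each control period).
- read_camera(name): name is "scene" or "top" or "wrist"; returns a dict with "image" (420x560x3 uint8, red, green, blue), "camera_matrix" (3x3 intrinsics, pixels), "k1" (the pictures are not rectified: a ray, as slopes to the right and down, at radius r is drawn at 1 + k1 r^2 times it, then the intrinsics apply), "position" and "orientation" of the camera in the world. Camera axes: x right, y down, z forward; pixel columns grow to the right and rows downward; lengths in m; the calibration is good to about 2 mm. A picture is of the moment at which its call begins. There is no depth.
- r.job_done(): hands the job in, once; it reports no verdict.
Trained networks look in the newest picture that a camera, given by its name, has taken for a name from the list of things; names that differ only in an ending like _2 or _b are one class to them, and where a whole thing is asked for, a point or a joint stands for the part that bears it (a point fixed in the world has none). Each returns a list of dicts, best first, with "conf" (0 to 1); they miss things now and then, are a little off and sometimes report something else, mostly with a low value. They report only what shows in the picture. A call takes as long as a camera call.
- outline_of(target, camera): "mask" (420x560 bool, what is visible of it) and "bbox" ([left, top, width, height] in pixels, round what is visible of it).
The state is a dict: "time": time; "joint_pos": joint angles; "qd": joint speeds; "joint_efforts": joint torques, N m; "ee_pos": TCP position; "tcp_rot": TCP orientation; "ft_force": force on the tool from outside, world axes, zero at the start; "wrist_torque": the same for the moment, N m; "grip_width": opening from 0.0 (shut) to 1.0 (fully open).
Only numpy, scipy, OpenCV 4.12 (cv2) and the standard library are available. Lean on these libraries where they do the work, as an engineer would, in place of code of your own. Each camera call takes 0.05 s, during which the arm holds its last target. There are 200 camera calls.

### The job

Clear the two things lying in front of the strip lamp: stand the loose tin upright in the wooden tray and lay the orange spoon flat inside the blue tray, in either order, and let go of them. Then squeeze in the red release button on the lamp's black grip and, keeping it squeezed, draw the lamp straight out past its first stop to its second stop, the end of its travel; finish while still holding it there with the button squeezed in, because a spring draws it back. Leave the teapot, the sugar bowl and the two tins beside the lamp standing where they are.

Things in the scene. Friction and masses are not known exactly. Their poses are not given: they have to be found in the camera images.
- lamp: Fixed stand of a strip lamp on a telescopic arm. Origin on the shelf right under the mouth of the outer tube (aluminium, 32 mm square, axis 75 mm above the shelf, running 170 mm to its +x from the mouth). The arm is drawn out level along its own -x (towards the robot, within about 0.2 rad). Its sliding part carries a white lamp bar (160 mm across, 24 mm tall, its front face 36 mm behind the button's middle) and, in front of the bar, the black grip.
- lamp_grip (a point): Middle of the place to pinch: the centre of the black grip at the red button, 75 mm above the shelf; it moves with the sliding part; axes as lamp. The grip is a block 28 mm wide (along y), 36 mm tall, reaching 31 mm forward and 35 mm back from here; the lamp bar begins right behind it. On its +y side the red button (28 mm long, 22 mm tall) stands out 5.5 mm, so 34 mm over both: pinching the grip across y with the pads over the button pushes the button flush.
- lamp_slide (a joint): How far the arm is drawn out, m: 0 home; 0.055 first stop (3 mm play either way), where it catches if the button is let go; 0.110 second stop, the hard end of travel, which has no catch. A spring pulls it home with 2 to 4.5 N. It is locked at home (2 mm play) and at the first stop until the button is in. Black and red bands on the steel tube come out of the mouth at the two stops.
- lamp_button (a joint): How far the red button is pressed in, m: 0 out, about 0.0055 when flush with the grip, 0.006 at most; it releases the arm from 0.0035 on and springs back out. Takes about 5 N.
- tin_tray: open tray fixed to the shelf, medium-brown wood, 200 (its x) x 130 (its y) x 40 mm high outside, walls and floor 5 mm thick. Origin: centre of its underside, z up.
- utensil_tray: open tray fixed to the shelf, blue plastic, 200 (its x) x 130 (its y) x 40 mm high outside, walls and floor 5 mm thick. Origin: centre of its underside, z up.
- tin_mid (a point): The loose tin to clear: aluminium tin with steel lid, standing upright, 52 mm across, 70 mm tall, about 0.12 kg. This point is at its centre, 35 mm above its foot; z up.
- spoon_mid (a point): The orange plastic spoon to clear, lying flat on the shelf, 142 mm long, 25 g: a straight handle 10 mm wide and 10 mm thick along its x, round bowl (38 mm across, 12 mm tall) at its +x end. This point lies on the handle near the balance point, 5 mm above the underside; the tail end is 75 mm to -x, the bowl's outer rim 67 mm to +x. z up.
- spoon_head (a point): Point in the spoon's bowl centre, 48 mm to +x from spoon_mid.
- spoon_tail (a point): Point in the spoon's handle, 70 mm to -x from spoon_mid.
- tin: The loose tin to clear (see tin_mid); origin at the centre of its underside.
- spoon: The orange spoon (see spoon_mid); origin under spoon_mid at its underside.
- teapot: Steel teapot, 124 mm across the belly, 190 mm from handle to spout, 116 mm tall; origin: centre of its underside. Leave it.
- sugar_bowl: White ceramic sugar bowl with blue lid, 100 mm across, 94 mm tall; origin: centre of its underside. Leave it.
- tin_b: aluminium tin with steel lid, standing upright, 52 mm across, 70 mm tall; origin: centre of its underside. Stands to one side of the lamp. Leave it.
- tin_c: aluminium tin with steel lid, standing upright, 52 mm across, 70 mm tall; origin: centre of its underside. Stands to the other side of the lamp. Leave it.

How it is judged:
On the way, in this order (a step that is already met when the one before it is completed fails the run):
1. the tin stands in the wooden tray and the spoon lies in the blue tray, both let go, the lamp still home (x of tin_mid in the frame of tin_tray between -0.095 and 0.095 m and y of tin_mid in the frame of tin_tray between -0.06 and 0.06 m and z of tin_mid in the frame of tin_tray between 0.034 and 0.047 m and angle between tin_mid's own z axis and vertical below 0.15 rad and x of spoon_head in the frame of utensil_tray between -0.095 and 0.095 m and y of spoon_head in the frame of utensil_tray between -0.06 and 0.06 m and z of spoon_head in the frame of utensil_tray between 0.004 and 0.025 m and x of spoon_tail in the frame of utensil_tray between -0.095 and 0.095 m and y of spoon_tail in the frame of utensil_tray between -0.06 and 0.06 m and z of spoon_tail in the frame of utensil_tray between 0.004 and 0.025 m and contact force between each of tin, spoon and the fingers below 0.1 N and value of joint lamp_slide below 0.01 m), for 0.2 s.
2. the lamp, its button squeezed in, is drawn out to the second stop (value of joint lamp_slide above 0.102 m and value of joint lamp_button above 0.0035 m and contact force between lamp and the fingers above 3 N), for 0.2 s.
At the end, for the whole second after the job is handed in: The lamp is drawn out at least 102 of 110 mm, still, gripped by the fingers (over 3 N) with the button in by at least 3.5 mm; the tin stands upright (within 0.15 rad) on the floor of the wooden tray and the spoon lies flat inside the blue tray, both at rest and not touched (all of step 2 and x of tin_mid in the frame of tin_tray between -0.095 and 0.095 m and y of tin_mid in the frame of tin_tray between -0.06 and 0.06 m and z of tin_mid in the frame of tin_tray between 0.034 and 0.047 m and angle between tin_mid's own z axis and vertical below 0.15 rad and x of spoon_head in the frame of utensil_tray between -0.095 and 0.095 m and y of spoon_head in the frame of utensil_tray between -0.06 and 0.06 m and z of spoon_head in the frame of utensil_tray between 0.004 and 0.025 m and x of spoon_tail in the frame of utensil_tray between -0.095 and 0.095 m and y of spoon_tail in the frame of utensil_tray between -0.06 and 0.06 m and z of spoon_tail in the frame of utensil_tray between 0.004 and 0.025 m and contact force between each of tin, spoon and the fingers below 0.1 N and linear speed of each of tin, spoon below 0.02 m/s and velocity of joint lamp_slide between -0.01 and 0.01 m/s); the arm keeps its last pose, push and grip.
It fails at once if the teapot is moved more than 30 mm or tipped (distance of teapot from where it was at the start of the episode above 0.03 m or angle between teapot's own z axis and vertical above 0.3 rad).
It fails at once if the sugar bowl is moved more than 30 mm or tipped (distance of sugar_bowl from where it was at the start of the episode above 0.03 m or angle between sugar_bowl's own z axis and vertical above 0.3 rad).
It fails at once if the tin beside the lamp is moved more than 30 mm or tipped (distance of tin_b from where it was at the start of the episode above 0.03 m or angle between tin_b's own z axis and vertical above 0.3 rad).
It fails at once if the tin beside the lamp is moved more than 30 mm or tipped (distance of tin_c from where it was at the start of the episode above 0.03 m or angle between tin_c's own z axis and vertical above 0.3 rad).
It also fails if it takes over 64 s, if anything falls off the work surface, if the arm or the gripper's body presses on something with over 40 N, if the wrist force passes 120 N, or if a joint passes its speed limit or range.

## Working session

There is one attempt and no reset: what is moved stays moved. The work goes in short steps, Python scripts to look and compute and a tool call to move; the robot and the scene stay as the last step left them, time stands still between calls to the robot, and variables do not carry over. Pictures are saved under pics/ and viewed, about 8 in all and at most 12, crops included, and the job is handed in when it is done.

Besides the shell and the picture viewer there is one more tool, called as name(argument=value, ...) on one line, values as JSON. step_arm: Moves the arm, as the interface text tells. Its arguments: {"type":"object","properties":{"series":{"type":"array"},"force":{"type":"number"}},"required":["series"]}

```bash
mkdir -p pics; ls; cat > h.py <<'E'
import numpy as np, cv2
from scipy.spatial.transform import Rotation as R
from station import get_state, read_camera, r, outline_of
def ray(c,uv):
    K=np.array(c["camera_matrix"]);k=c["k1"]
    p=np.linalg.inv(K)@np.array([uv[0],uv[1],1.]);d=p[:2];s=d.copy()
    for _ in range(30): s=d/(1+k*(s@s))
    return R.from_quat(c["orientation"]).apply([s[0],s[1],1.])
def onz(c,uv,z):
    d=ray(c,uv);o=np.array(c["position"]);return o+d*(z-o[2])/d[2]
def proj(c,p):
    K=np.array(c["camera_matrix"]);q=R.from_quat(c["orientation"]).inv().apply(np.array(p)-c["position"])
    s=q[:2]/q[2];s=s*(1+c["k1"]*(s@s));return (K@[s[0],s[1],1])[:2]
def save(c,n,crop=None,f=1):
    im=cv2.cvtColor(c["image"],cv2.COLOR_RGB2BGR)
    if crop: x,y,w,h=crop; im=im[y:y+h,x:x+w]
    if f!=1: im=cv2.resize(im,None,fx=f,fy=f,interpolation=cv2.INTER_CUBIC)
    cv2.imwrite("pics/"+n+".png",im)
E
python3 - <<'E'
from h import *
np.set_printoptions(precision=3,suppress=True)
s=get_state();print(s)
cs={n:read_camera(n) for n in("scene","top")}
for n,c in cs.items():
    print(n,c["position"],c["orientation"],c["camera_matrix"],c["k1"]);save(c,n+"0",f=1.4 if n=="top" else 1.4)
    for t in ["lamp","lamp_grip","tin_tray","utensil_tray","tin","spoon","teapot","sugar_bowl"]:
        for o in outline_of(t,n)[:4]:
            v,u=np.nonzero(o["mask"]);
            print(n,t,round(o["conf"],2),o["bbox"],u.mean().round(1),v.mean().round(1))
E
```

```text
pics
{'time': 0.0, 'joint_pos': array([-1.351,  0.412, -0.013,  1.597,  0.006,  1.134, -0.082]), 'qd': array([ 0.002, -0.003,  0.002, -0.002, -0.   ,  0.001,  0.001]), 'joint_efforts': array([ -0.001, -60.062,   0.682, -29.942,   0.014,   0.01 ,  -0.   ]), 'ee_pos': array([0.177, 0.599, 0.224]), 'tcp_rot': array([ 0.143,  0.99 , -0.001, -0.   ]), 'ft_force': array([-0.634, -0.06 ,  0.519]), 'wrist_torque': array([0.048, 0.006, 0.058]), 'grip_width': 1.0038542526975824}
scene [ 1.248 -0.603  1.102] [ 0.853  0.387 -0.142 -0.32 ] [[473.804   0.    280.368]
 [  0.    473.804 208.426]
 [  0.      0.      1.   ]] -0.14227369688323535
scene lamp 0.72 [282.4, 206.2, 77.9, 96.3] 324.6 255.1
scene lamp_grip 0.86 [284.8, 205.3, 44.8, 39.6] 303.1 224.9
scene lamp_grip 0.16 [231.1, 189.5, 13.3, 24.7] 238.4 201.8
scene tin_tray 0.96 [280.8, 129.0, 66.9, 58.2] 312.9 154.7
scene tin_tray 0.53 [271.3, 180.5, 30.7, 23.6] 288.4 194.0
scene utensil_tray 0.73 [141.7, 207.1, 75.6, 67.4] 180.8 240.9
scene utensil_tray 0.55 [270.9, 180.8, 31.3, 23.9] 288.8 194.2
scene tin 0.71 [364.7, 197.3, 17.9, 28.3] 372
[... 580 characters left out ...]
244.8, 157.1, 60.2, 48.1] 274.4 180.1
top tin_tray 0.66 [141.8, 233.0, 65.9, 81.9] 173.8 273.0
top utensil_tray 0.89 [351.8, 227.6, 53.8, 82.7] 378.0 267.7
top tin 0.67 [350.3, 159.4, 24.2, 24.2] 360.2 171.2
top tin 0.6 [182.1, 142.8, 21.0, 21.4] 192.7 155.6
top tin 0.52 [289.0, 257.0, 24.4, 19.5] 300.5 264.3
top spoon 0.73 [242.6, 156.0, 61.0, 48.7] 274.4 179.6
top spoon 0.55 [234.8, 220.7, 13.5, 56.5] 241.3 241.7
top spoon 0.46 [248.1, 92.9, 58.4, 116.6] 279.3 148.3
top teapot 0.95 [398.9, 137.8, 49.1, 80.0] 422.9 177.1
top teapot 0.21 [142.1, 231.0, 64.4, 83.9] 173.5 273.3
top sugar_bowl 0.88 [106.3, 162.6, 41.7, 35.7] 125.4 180.0
top sugar_bowl 0.49 [238.1, 224.0, 13.2, 48.7] 241.2 241.9
```

View pics/top0.png

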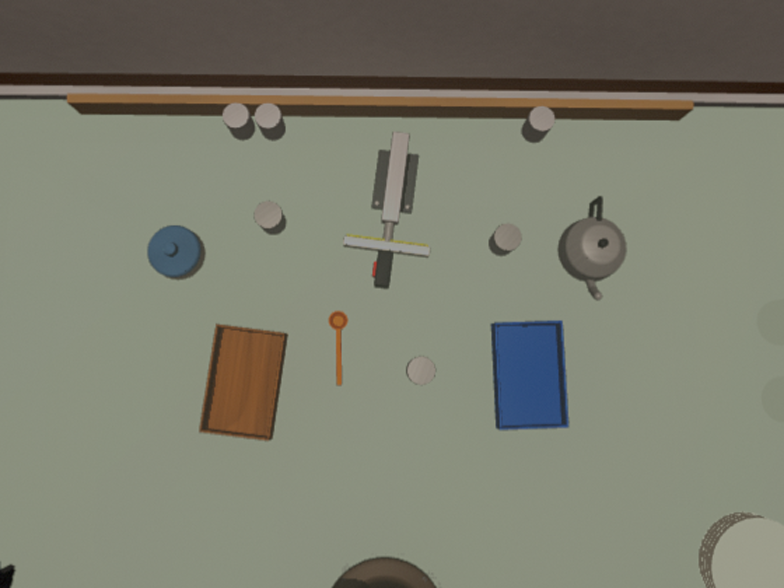

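View pics/scene0.png

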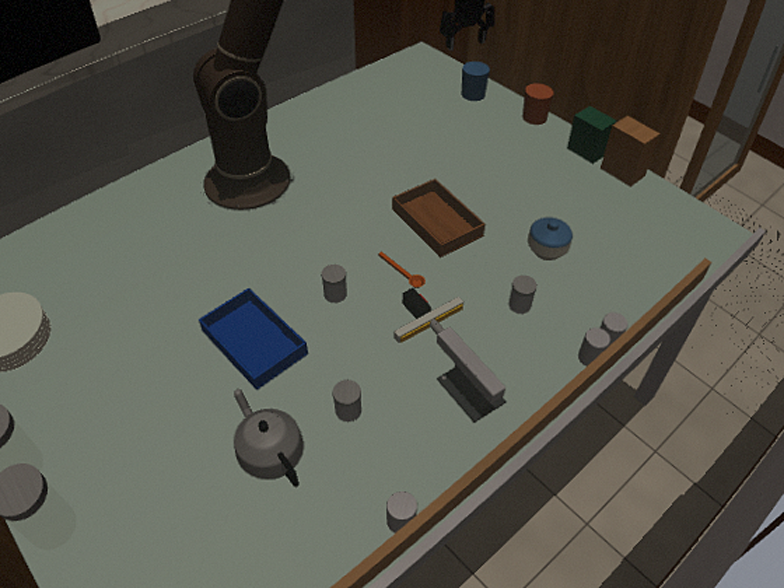

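The top view (shown at 1.4x) has the loose tin's lid at (421,370). The spoon runs from its bowl at (338,320) to its tail at (339,384). The grip's front end is at (382,287) with the red button on its left (+y) side, and the bar runs (345,240)–(429,251). The wooden tray is on the left and the blue one on the right.

```bash
python3 - <<'E'
from h import *
np.set_printoptions(precision=3,suppress=True)
c=read_camera("top"); s=read_camera("scene")
f=lambda u,v,z:onz(c,(u/1.4,v/1.4),z)
hsv=cv2.cvtColor(c["image"],cv2.COLOR_RGB2HSV)
H,S,V=cv2.split(hsv)
def blob(m,box):
    k=np.zeros_like(m);x0,y0,x1,y1=[int(a/1.4) for a in box];k[y0:y1,x0:x1]=m[y0:y1,x0:x1];v,u=np.nonzero(k);return np.c_[u,v].astype(np.float32)
def xy(P,z): return np.array([onz(c,p,z)[:2] for p in P])
sp=blob(((H<15)&(S>130)).astype(np.uint8),(310,295,370,400));W=xy(sp,.005)
w,V_=np.linalg.eigh(np.cov(W.T));print("spoon n",len(W),"x",W[:,0].min(),W[:,0].max(),"axis",V_[:,1],"mean",W.mean(0))
m=W[:,0]>W[:,0].max()-.035; print("bowl",W[m].mean(0), "handle low",W[W[:,0]<W[:,0].min()+.03].mean(0))
for n,b,mm in(("wood",(180,300,300,450),((H<20)&(S>80))),("blue",(470,300,590,450),((H>100)&(H<130)&(S>120)))):
    P=blob(mm.astype(np.uint8),b); box=cv2.minAreaRect(xy(P,.04).astype(np.float32));print(n,box)
for o in outline_of("tin","top")[:4]:
    v,u=np.nonzero(o["mask"]);print("tin",o["conf"],f(1.4*u.mean(),1.4*v.mean(),.06))
print("tinlid hand",f(421,370,.07))
for nm,u,v,z in(("gripfrontL",376,287,.093),("gripfrontR",388,288,.093),("button",375,269,.075),("barL",345,240,.087),("barR",429,251,.087),("mouth",391,221,.091),("tubeback",400,133,.091)):print(nm,f(u,v,z))
red=blob((((H<8)|(H>172))&(S>130)).astype(np.uint8),(360,250,395,290));print("red",len(red),xy(red,.075).mean(0))
print("teapot",f(595,247,.08),f(597,293,.08),"sugar",f(174,251,.07))
sr=cv2.cvtColor(s["image"],cv2.COLOR_RGB2HSV)
print("scene tin lid",onz(s,(334/1.4,270/1.4),.07), "grip front top",onz(s,(409/1.4,292/1.4),.093))
for n in("tin_tray","utensil_tray"):pass
E
```

```text
spoon n 242 x 0.43009197686966477 0.5690019768408475 axis [-1.   -0.03] mean [0.512 0.09 ]
bowl [0.552 0.091] handle low [0.447 0.088]
wood ((0.435208797454834, 0.26240992546081543), (0.13244681060314178, 0.1984979808330536), 82.5445785522461)
blue ((0.44838792085647583, -0.27194881439208984), (0.19602391123771667, 0.1277756243944168), 1.783310890197754)
tin 0.88 [ 0.699 -0.224  0.06 ]
tin 0.75 [0.737 0.216 0.06 ]
tin 0.55 [ 0.456 -0.066  0.06 ]
tinlid hand [ 0.456 -0.065  0.07 ]
gripfrontL [0.605 0.017 0.093]
gripfrontR [ 0.603 -0.005  0.093]
button [0.64  0.019 0.075]
barL [0.691 0.074 0.087]
barR [ 0.672 -0.079  0.087]
mouth [ 0.726 -0.01   0.091]
tubeback [ 0.892 -0.027  0.091]
red 20 [0.642 0.021]
teapot [ 0.682 -0.388  0.08 ] [ 0.596 -0.389  0.08 ] sugar [0.673 0.387 0.07 ]
scene tin lid [ 0.451 -0.058  0.07 ] grip front top [0.616 0.006 0.093]
```

```bash
cat >> h.py <<'E'
def go(p,phi=None):
    """tool-frame turn (rad) & shift (cm, in axes after the turn) from the measured pose; phi: angle of tool y in world, deg"""
    s=get_state();q=R.from_quat(s["tcp_rot"]);ph=np.deg2rad(phi)
    T=R.from_matrix(np.array([[-np.sin(ph),np.cos(ph),0],[np.cos(ph),np.sin(ph),0],[0,0,-1]]).T)
    print("p",np.round(s["ee_pos"],4),"turn",np.round((q.inv()*T).as_rotvec(),3),"shift cm",np.round(T.inv().apply(np.array(p)-s["ee_pos"])*100,2),"w",round(s["grip_width"],3),"F",np.round(s["ft_force"],1),"t",s["time"])
E
python3 -c "
from h import *
go([.44,.25,.2],83)
print(np.round(R.from_quat(get_state()['tcp_rot']).as_matrix(),3))"
```

```text
p [0.1774 0.5993 0.2247] turn [ 0.    -0.    -0.166] shift cm [-30.32 -31.47   2.47] w 0.994 F [ 0.2 -0.9  0.3] t 1.05
[[-0.959  0.284 -0.   ]
 [ 0.284  0.959  0.   ]
 [ 0.     0.    -1.   ]]
```

step_arm(series=[[0, 0, -0.083, 0, 0, 0, -1], [0, 0, -0.083, 0, 0, 0, -1], [0, 0, 0, -2.75, -2.85, 0.2, -1], [0, 0, 0, -2.75, -2.85, 0.2, -1], [0, 0, 0, -2.75, -2.85, 0.2, -1], [0, 0, 0, -2.75, -2.85, 0.2, -1], [0, 0, 0, -2.75, -2.85, 0.2, -1], [0, 0, 0, -2.75, -2.85, 0.2, -1], [0, 0, 0, -2.75, -2.85, 0.2, -1], [0, 0, 0, -2.75, -2.85, 0.2, -1]], force=30)

```text
time: 1.88
ee_pos: [0.369, 0.3446, 0.2089]
tcp_rot: [0.061, 0.998, 0.0, 0.0]
ft_force: [0.3, 0.6, 0.3]
grip_width: 0.998
```

```bash
python3 -c "
from h import *
go([.456,-.065,.2],83)"
```

```text
p [0.369  0.3446 0.2089] turn [0.001 0.    0.   ] shift cm [-13.63 -39.6    0.89] w 0.998 F [0.3 0.6 0.3] t 1.8833
```

step_arm(series=[[0, 0, 0, -1.36, -3.7, 0.1, -1], [0, 0, 0, -1.36, -3.7, 0.1, -1], [0, 0, 0, -1.36, -3.7, 0.1, -1], [0, 0, 0, -1.36, -3.7, 0.1, -1], [0, 0, 0, -1.36, -3.7, 0.1, -1], [0, 0, 0, -1.36, -3.7, 0.1, -1], [0, 0, 0, -1.36, -3.7, 0.1, -1], [0, 0, 0, -1.36, -3.7, 0.1, -1], [0, 0, 0, -1.36, -3.7, 0.1, -1], [0, 0, 0, -1.36, -3.7, 0.1, -1]])

```text
time: 2.72
ee_pos: [0.4583, -0.0394, 0.1991]
tcp_rot: [0.061, 0.998, 0.0, 0.001]
ft_force: [1.4, 0.1, 0.2]
grip_width: 1.002
```

```bash
python3 -c "
from h import *
c=read_camera('wrist');save(c,'w1',f=1.2)
print(c['position'],c['camera_matrix'])
for n in('tin','spoon'):
  for o in outline_of(n,'wrist')[:3]:
    v,u=np.nonzero(o['mask']);print(n,o['conf'],o['bbox'],onz(c,(u.mean(),v.mean()),.065 if n=='tin' else .005))
go([.456,-.065,.052],83)"
```

```text
[ 0.39175163 -0.03296736  0.34889401] [[319.50202858   0.         286.63217644]
 [  0.         319.50202858 207.28564749]
 [  0.           0.           1.        ]]
tin 0.81 [226.8, 162.8, 60.3, 64.4] [ 0.45491579 -0.06739771  0.065     ]
tin 0.4 [394.4, 141.4, 29.5, 122.9] [0.48669193 0.06580968 0.065     ]
spoon 0.62 [226.7, 161.2, 60.4, 65.5] [ 0.46813743 -0.07447001  0.005     ]
spoon 0.6 [391.5, 143.5, 30.2, 124.4] [0.50665503 0.08672997 0.005     ]
p [ 0.4585 -0.0408  0.1989] turn [-0.001  0.001 -0.006] shift cm [-0.05 -2.43 14.69] w 1.0 F [-0.6  0.7 -0.3] t 2.8667
```

View pics/w1.png

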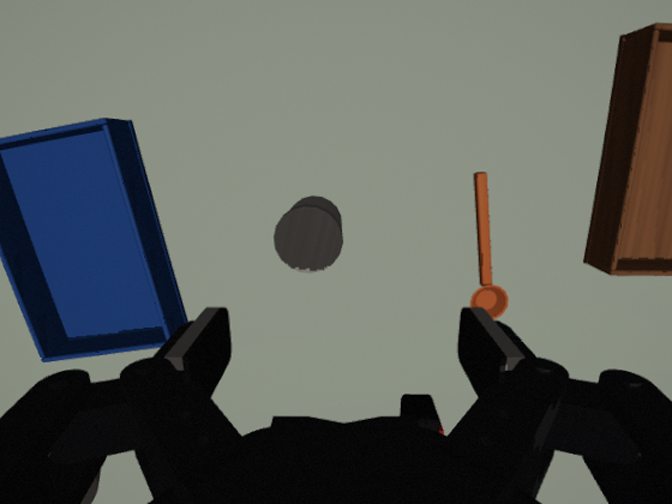

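The wrist view (1.2x) shows the tin's lid at (308,237), and the spoon runs from (481,174) to (489,300). Both agree with the top view to within about 3 mm.

step_arm(series=[[0, 0, 0, 0.1, -1.25, 0, -1], [0, 0, 0, 0, -1.25, 0, -1], [0, 0, 0, 0, 0, 3, -1], [0, 0, 0, 0, 0, 3, -1], [0, 0, 0, 0, 0, 3, -1], [0, 0, 0, 0, 0, 3, -1], [0, 0, 0, 0, 0, 2.5, -1], [0, 0, 0, 0, 0, 0, -1], [0, 0, 0, 0, 0, 0, 0.5], [0, 0, 0, 0, 0, 0, 0.5]], force=30)

```text
time: 3.7
ee_pos: [0.4549, -0.0618, 0.0548]
tcp_rot: [0.061, 0.998, 0.0, 0.001]
ft_force: [0.8, -0.2, 0.2]
grip_width: 0.748
```

step_arm(series=[[0, 0, 0, 0, 0, 0, 0.5], [0, 0, 0, 0, 0, 0, 0.5], [0, 0, 0, 0, 0, 0, 0.5], [0, 0, 0, 0, 0, 0, 0.5], [0, 0, 0, 0, 0, 0, 0.5], [0, 0, 0, 0, 0, 0, 0.5]])

```text
time: 4.2
ee_pos: [0.4558, -0.0622, 0.0556]
tcp_rot: [0.061, 0.998, 0.0, 0.002]
ft_force: [-0.5, 0.4, 7.0]
grip_width: 0.592
```

```bash
python3 -c "
from h import *
go([.435,.262,.15],82.5)"
```

```text
p [ 0.4558 -0.0622  0.0556] turn [0.001 0.004 0.009] shift cm [ 6.29 31.87 -9.44] w 0.592 F [-0.5  0.4  7. ] t 4.2
```

step_arm(series=[[0, 0, 0, 0, 0, -2, 0.5], [0, 0, 0, 0, 0, -3, 0.5], [0, 0, 0, 0, 0, -3, 0.5], [0, 0, 0, 0.8, 3.5, -1, 0.5], [0, 0, 0, 0.7, 3.6, 0, 0.5], [0, 0, 0, 0.7, 3.6, 0, 0.5], [0, 0, 0, 0.7, 3.6, 0, 0.5], [0, 0, 0, 0.7, 3.6, 0, 0.5], [0, 0, 0, 0.7, 3.6, 0, 0.5], [0, 0, 0, 0.7, 3.6, 0, 0.5]])

```text
time: 5.03
ee_pos: [0.4347, 0.195, 0.1451]
tcp_rot: [0.061, 0.998, 0.001, 0.001]
ft_force: [0.9, -0.2, -0.5]
grip_width: 0.586
```

step_arm(series=[[0, 0, 0, 0.7, 3.5, 0, 0.5], [0, 0, 0, 0.6, 3.2, 0, 0.5], [0, 0, 0, 0, 0, 0, 0.5], [0, 0, 0, 0, 0, 0, 0.5]])

```text
time: 5.37
ee_pos: [0.4297, 0.2634, 0.1445]
tcp_rot: [0.059, 0.998, 0.001, 0.0]
ft_force: [0.1, -0.7, -0.8]
grip_width: 0.59
```

```bash
python3 -c "
from h import *
c=read_camera('wrist');save(c,'w2',f=1.2)
go([.435,.262,.062],82.5)"
```

```text
p [0.43   0.2615 0.1444] turn [0.    0.001 0.011] shift cm [-0.49  0.12  8.24] w 0.585 F [-0.2 -0.3 -1.2] t 5.4167
```

View pics/w2.png

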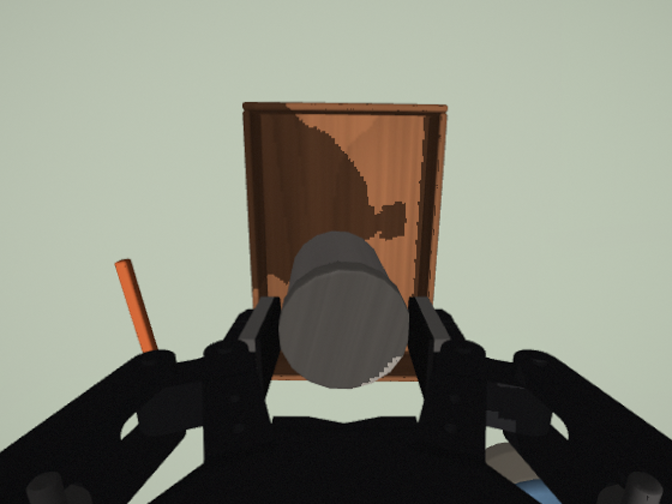

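The tin is held upright, with its lid at (345,325) over the middle of the wooden tray. I'll lower it and open the jaws part-way.

step_arm(series=[[0, 0, 0, -0.4, 0.1, 2, 0.5], [0, 0, 0, 0, 0, 2, 0.5], [0, 0, 0, 0, 0, 2, 0.5], [0, 0, 0, 0, 0, 1.2, 0.5], [0, 0, 0, 0, 0, 0.6, 0.5], [0, 0, 0, 0, 0, 0.4, 0.5], [0, 0, 0, 0, 0, 0.2, 0.5], [0, 0, 0, 0, 0, 0, 0.5], [0, 0, 0, 0, 0, 0, 0.5]])

```text
time: 6.17
ee_pos: [0.4351, 0.2609, 0.0608]
tcp_rot: [0.062, 0.998, 0.0, 0.001]
ft_force: [-0.2, -2.7, 3.6]
grip_width: 0.584
```

step_arm(series=[[0, 0, 0, 0, 0, 0, -0.35], [0, 0, 0, 0, 0, 0, -0.45], [0, 0, 0, 0, 0, 0, -0.5], [0, 0, 0, 0, 0, 0, -0.5], [0, 0, 0, 0, 0, -1, -0.5], [0, 0, 0, 0, 0, -2, -0.5], [0, 0, 0, 0, 0, -3, -0.5], [0, 0, 0, 0, 0, -4, -0.5], [0, 0, 0, 0, 0, -4, -0.5]])

```text
time: 6.92
ee_pos: [0.4337, 0.261, 0.2015]
tcp_rot: [0.061, 0.998, -0.001, -0.0]
ft_force: [0.4, 1.0, -0.4]
grip_width: 0.752
```

```bash
python3 -c "
from h import *
c=read_camera('top')
H,S,V=cv2.split(cv2.cvtColor(c['image'],cv2.COLOR_RGB2HSV))
save(c,'top2',(120,130,300,210),2.6)
for o in outline_of('tin','top')[:4]:
    v,u=np.nonzero(o['mask']);print(o['conf'],o['bbox'],onz(c,(u.mean(),v.mean()),.07))
w=read_camera('wrist')
H,S,V=cv2.split(cv2.cvtColor(w['image'],cv2.COLOR_RGB2HSV))
m=(H<15)&(S>140)
for o in outline_of('spoon','wrist')[:2]:print(o['conf'],o['bbox'])
go([.503,.09,.16],92)"
```

```text
0.8 [182.4, 143.4, 22.2, 19.2] [0.73682576 0.21404956 0.07      ]
0.73 [164.4, 264.1, 25.2, 14.4] [0.44437966 0.25012232 0.07      ]
0.55 [350.8, 162.6, 24.0, 19.4] [ 0.69684876 -0.22135576  0.07      ]
0.73 [124.0, 192.9, 40.4, 112.8]
p [0.4348 0.2621 0.2016] turn [ 0.003  0.002 -0.157] shift cm [ -6.21 -17.44   4.16] w 0.748 F [-0.7 -0.1 -0.1] t 7.1167
```

View pics/top2.png

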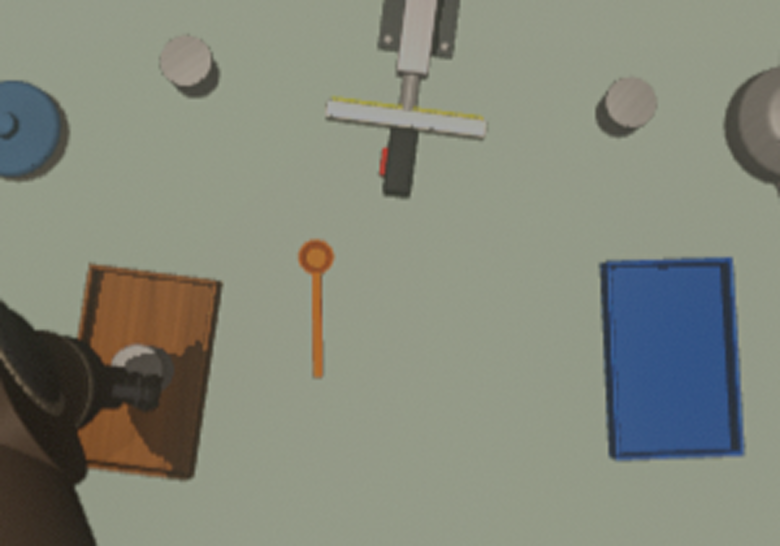

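The tin stands in the wooden tray, partly hidden by the arm at (142,370). The spoon is still in place, handle at x≈317 in the crop.

step_arm(series=[[0, 0, -0.08, 0, 0, 0, -0.3], [0, 0, -0.077, 0, 0, 0, -0.3], [0, 0, 0, -1.24, -3.49, 0.8, -0.3], [0, 0, 0, -1.24, -3.49, 0.8, -0.3], [0, 0, 0, -1.24, -3.49, 0.8, -0.3], [0, 0, 0, -1.24, -3.49, 0.8, -0.3], [0, 0, 0, -1.24, -3.49, 0.8, -0.3], [0, 0, 0, 0, 0, 0, -0.3]])

```text
time: 7.78
ee_pos: [0.5028, 0.081, 0.1576]
tcp_rot: [-0.013, 1.0, -0.002, -0.001]
ft_force: [-0.5, -1.4, -0.2]
grip_width: 0.65
```

```bash
python3 -c "
from h import *
w=read_camera('wrist');save(w,'w3',f=1.2)
H,S,V=cv2.split(cv2.cvtColor(w['image'],cv2.COLOR_RGB2HSV))
m=((H<15)&(S>140)).astype(np.uint8)
n,l,st,ce=cv2.connectedComponentsWithStats(m)
for i in np.argsort(-st[1:,4])[:3]+1:
  v,u=np.nonzero(l==i);P=np.array([onz(w,p,.007)[:2] for p in zip(u,v)])
  print(st[i],P.mean(0),P.min(0),P.max(0))
  for a in np.arange(.43,.57,.02):
    k=abs(P[:,0]-a)<.004
    if k.any(): print(round(a,2),P[k][:,1].min().round(4),P[k][:,1].max().round(4))
go([.503,.09,.027],92)"
```

```text
[  391     0   169   250 27608] [0.43735521 0.25795019] [0.3267317  0.18189418] [0.55534706 0.34728494]
0.43 0.1934 0.2318
0.45 0.1913 0.3377
0.47 0.1888 0.3426
0.49 0.1861 0.3473
0.51 0.1835 0.3456
0.53 0.1843 0.3425
0.55 0.2648 0.3403
[ 275  115   37  145 2034] [0.5167934  0.08556401] [0.43058631 0.06828383] [0.57209763 0.10465262]
0.43 0.0799 0.0881
0.45 0.0803 0.0879
0.47 0.0801 0.0886
0.49 0.0805 0.0893
0.51 0.0811 0.0898
0.53 0.0816 0.0905
0.55 0.0683 0.1045
[221 262   1   1   1] [0.5774811  0.01322683] [0.5774811  0.01322683] [0.5774811  0.01322683]
p [0.502  0.0846 0.1579] turn [-0.003 -0.003 -0.007] shift cm [-0.12  0.53 13.09] w 0.647 F [-0.3  0.4 -0.7] t 7.8333
```

View pics/w3.png

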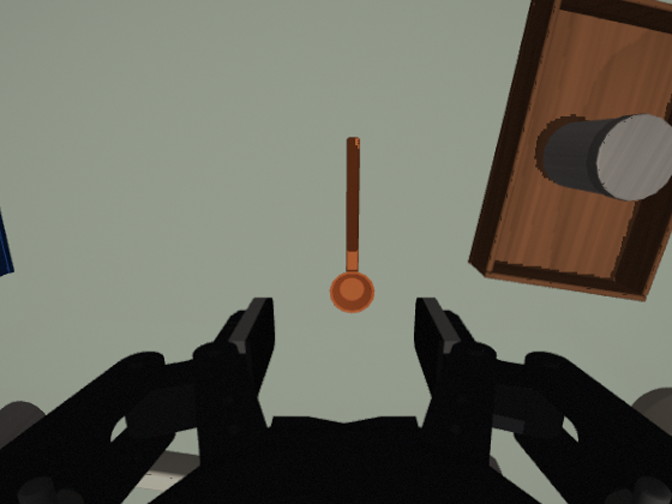

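Spoon handle at x≈353 between the jaws. The tin stands upright in the wooden tray, at right.

step_arm(series=[[0, 0, 0, -0.1, 0.25, 3, -0.3], [0, 0, 0, 0, 0, 3, -0.3], [0, 0, 0, 0, 0, 3, -0.3], [0, 0, 0, 0, 0, 2.5, -0.3], [0, 0, 0, 0, 0, 1, -0.3], [0, 0, 0, 0, 0, 0.5, 0.0], [0, 0, 0, 0, 0, 0, 0.4], [0, 0, 0, 0, 0, 0, 0.6]], force=25)

```text
time: 8.5
ee_pos: [0.5038, 0.0923, 0.0304]
tcp_rot: [-0.018, 1.0, 0.0, 0.0]
ft_force: [-0.6, -0.5, -0.2]
grip_width: 0.229
```

```bash
python3 -c "
from h import *
print(r.tip_reach);go([.503,.087,.0265],92)"
```

```text
0.022
p [0.5038 0.0923 0.0304] turn [0.    0.001 0.001] shift cm [ 0.1  -0.53  0.39] w 0.229 F [-0.6 -0.5 -0.2] t 8.5
```

step_arm(series=[[0, 0, 0, 0, -0.4, 0.2, 0.55], [0, 0, 0, 0, 0, 0.15, 0.55], [0, 0, 0, 0, 0, 0, 1], [0, 0, 0, 0, 0, 0, 1], [0, 0, 0, 0, 0, 0, 1], [0, 0, 0, 0, 0, 0, 1]])

```text
time: 9.0
ee_pos: [0.5035, 0.088, 0.0264]
tcp_rot: [-0.018, 1.0, 0.0, 0.0]
ft_force: [-0.0, -0.0, 0.1]
grip_width: -0.001
```

step_arm(series=[[0, 0, 0, 0, 0, -3, 1], [0, 0, 0, 0, 0, -4, 0], [0, 0, 0, 0, 0, -4, -0.3], [0, 0, 0, 0, 0, 0, -0.3], [0, 0, 0, 0, 0, 0, -0.3], [0, 0, 0, 0, 0, 0, -0.3]])

```text
time: 9.5
ee_pos: [0.5032, 0.0881, 0.1362]
tcp_rot: [-0.018, 1.0, 0.0, 0.0]
ft_force: [0.1, -0.3, -0.6]
grip_width: 0.646
```

```bash
cat > sp.py <<'E'
from h import *
w=read_camera('wrist');save(w,'w4',f=1.2)
H,S,V=cv2.split(cv2.cvtColor(w['image'],cv2.COLOR_RGB2HSV))
m=((H<15)&(S>140)).astype(np.uint8)
n,l,st,ce=cv2.connectedComponentsWithStats(m)
for i in np.argsort(-st[1:,4])[:2]+1:
  v,u=np.nonzero(l==i);P=np.array([onz(w,p,.007)[:2] for p in zip(u,v)])
  print(st[i],P.mean(0),P.min(0),P.max(0),"TAIL",P[P[:,0]<P[:,0].min()+.03].mean(0), "axis",np.linalg.eigh(np.cov(P.T))[1][:,1])
go([.503,.087,.023],92)
E
python3 sp.py
```

```text
[  389     0   171   261 28970] [0.44304023 0.25422133] [0.3321962 0.1816136] [0.55730153 0.34578112] TAIL [0.34884588 0.25516656] axis [-0.99160453 -0.12930764]
[ 265  113   40  156 2332] [0.51590442 0.08549214] [0.43038244 0.06796221] [0.57288259 0.10471563] TAIL [0.44493794 0.08392016] axis [-0.99976709 -0.0215815 ]
p [0.5027 0.0879 0.1355] turn [-0.    -0.001  0.001] shift cm [-0.03 -0.1  11.25] w 0.651 F [ 0.2  0.1 -0.8] t 9.55
```

View pics/w4.png

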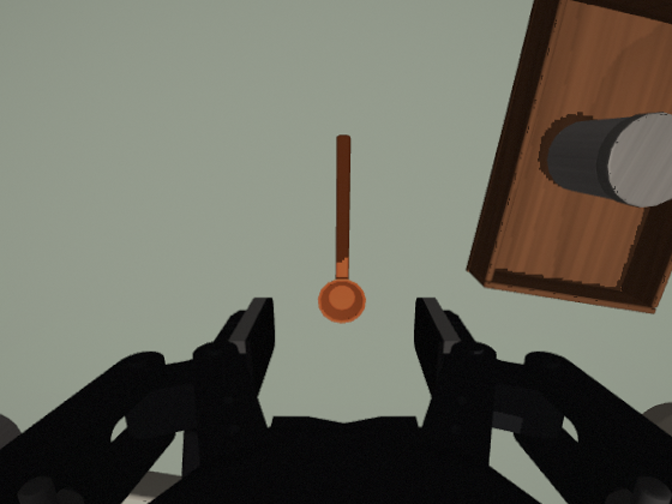

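The spoon hasn't moved (handle at x≈343), so the tips closed above it. I'll go down again, lower, and watch the contact force.

step_arm(series=[[0, 0, 0, 0, -0.1, 3, 0.3], [0, 0, 0, 0, 0, 3, 0.3], [0, 0, 0, 0, 0, 3, 0.3], [0, 0, 0, 0, 0, 1.5, 0.3], [0, 0, 0, 0, 0, 0.4, 0.3], [0, 0, 0, 0, 0, 0, 0.3], [0, 0, 0, 0, 0, 0, 0.3]])

```text
time: 10.13
ee_pos: [0.5034, 0.0867, 0.0271]
tcp_rot: [-0.017, 1.0, -0.0, -0.0]
ft_force: [-0.5, 0.9, -0.4]
grip_width: 0.349
```

step_arm(series=[[0, 0, 0, 0, 0, 0.2, 0.3], [0, 0, 0, 0, 0, 0.1, 0.3], [0, 0, 0, 0, 0, 0, 0.3]])

```text
time: 10.38
ee_pos: [0.5039, 0.0871, 0.0248]
tcp_rot: [-0.018, 1.0, 0.0, 0.001]
ft_force: [0.1, -0.7, 0.3]
grip_width: 0.351
```

step_arm(series=[[0, 0, 0, 0, 0, 0.2, 0.4], [0, 0, 0, 0, 0, 0.2, 0.5], [0, 0, 0, 0, 0, 0, 0.6], [0, 0, 0, 0, 0, 0, 0.65]])

```text
time: 10.72
ee_pos: [0.5034, 0.0869, 0.0201]
tcp_rot: [-0.018, 1.0, 0.0, -0.0]
ft_force: [-0.2, 0.1, -0.7]
grip_width: 0.174
```

step_arm(series=[[0, 0, 0, 0, 0, 0, 1], [0, 0, 0, 0, 0, 0, 1], [0, 0, 0, 0, 0, 0, 1], [0, 0, 0, 0, 0, 0, 1]])

```text
time: 11.05
ee_pos: [0.5035, 0.0869, 0.0202]
tcp_rot: [-0.018, 1.0, 0.0, 0.0]
ft_force: [-0.1, -0.2, -0.1]
grip_width: 0.001
```

```bash
python3 -c "
from h import *
c=read_camera('scene');u,v=proj(c,[.503,.087,.01]);print(u,v)
save(c,'sc2',(int(u)-50,int(v)-45,100,75),8)
print(proj(c,[.503,.087,.0])-[int(u)-50,int(v)-45])
w=read_camera('wrist');print(w['position'])"
```

```text
286.3616601000234 192.75031822715408
[50.31127002 47.90470139]
[0.43664544 0.08300831 0.17007551]
```

View pics/sc2.png

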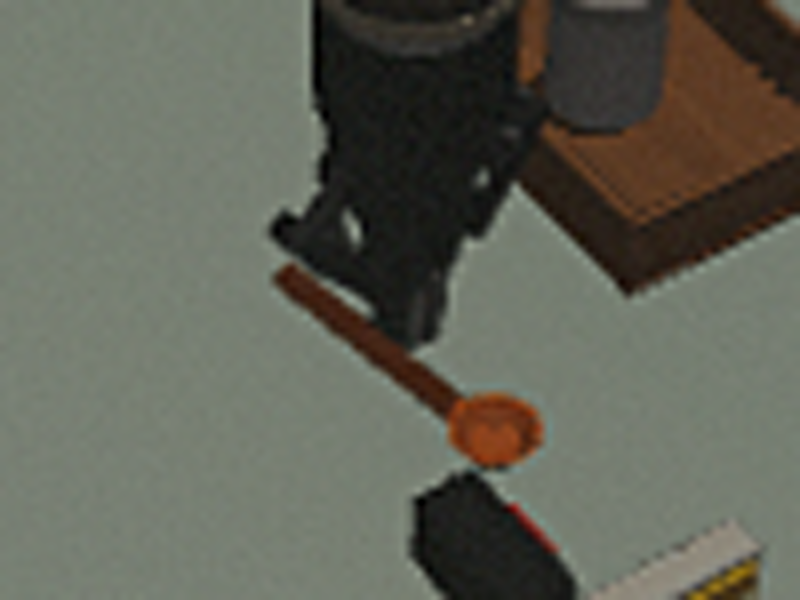

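The closed tips at (410,348) in the crop sit just above the handle. The fingers reach less far than stated, at about z≈0.015. I'll open a little and feel my way down.

step_arm(series=[[0, 0, 0, 0, 0, -0.5, 0.5], [0, 0, 0, 0, 0, 0, 0.4], [0, 0, 0, 0, 0, 0.5, 0.4], [0, 0, 0, 0, 0, 0.3, 0.4], [0, 0, 0, 0, 0, 0.2, 0.4], [0, 0, 0, 0, 0, 0, 0.4]])

```text
time: 11.65
ee_pos: [0.503, 0.0868, 0.0145]
tcp_rot: [-0.018, 1.0, -0.0, -0.001]
ft_force: [-0.2, 0.6, 0.8]
grip_width: 0.299
```

step_arm(series=[[0, 0, 0, 0, 0, 0.2, 0.45], [0, 0, 0, 0, 0, 0.2, 0.45], [0, 0, 0, 0, 0, 0, 0.45]])

```text
time: 11.9
ee_pos: [0.5032, 0.0869, 0.0108]
tcp_rot: [-0.018, 1.0, -0.0, -0.0]
ft_force: [-0.1, 0.5, 0.6]
grip_width: 0.273
```

step_arm(series=[[0, 0, 0, 0, 0, 0, 0.6], [0, 0, 0, 0, 0, 0, 0.7], [0, 0, 0, 0, 0, 0, 1], [0, 0, 0, 0, 0, 0, 1], [0, 0, 0, 0, 0, 0, 1]])

```text
time: 12.32
ee_pos: [0.5035, 0.087, 0.0113]
tcp_rot: [-0.018, 1.0, 0.0, 0.0]
ft_force: [0.4, 0.7, 0.4]
grip_width: 0.001
```

```bash
python3 -c "
from h import *
c=read_camera('scene');t=read_camera('top')
a=cv2.resize(cv2.cvtColor(c['image'],cv2.COLOR_RGB2BGR)[147:222,236:316],None,fx=5,fy=5,interpolation=cv2.INTER_CUBIC)
b=cv2.resize(cv2.cvtColor(t['image'],cv2.COLOR_RGB2BGR)[210:285,200:280],None,fx=5,fy=5,interpolation=cv2.INTER_CUBIC)
cv2.imwrite('pics/both.png',np.hstack([a,b]))
print(proj(t,[.503,.087,.01])-[200,210],get_state()['joint_efforts'].round(1))"
```

```text
[42.18040426 36.49547972] [  0.  -53.8   4.6 -17.5   0.    0.   -0. ]
```

View pics/both.png

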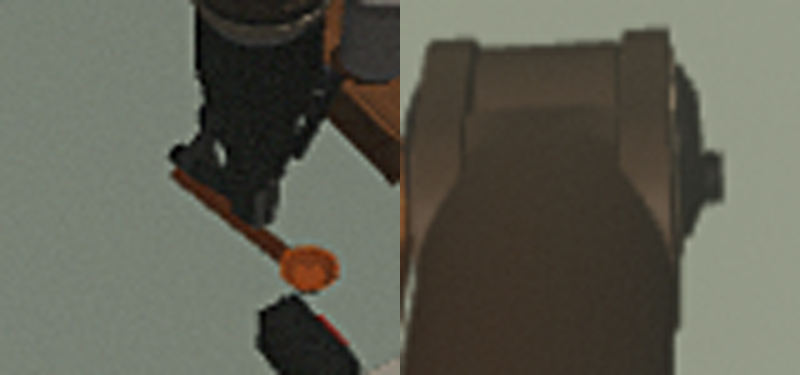

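The tips are still above the handle: (258,228) in the left crop is about z≈0.015. I'll keep feeling down until I touch the shelf.

step_arm(series=[[0, 0, 0, 0, 0, -0.3, 0.5], [0, 0, 0, 0, 0, 0, 0.4], [0, 0, 0, 0, 0, 0.3, 0.4], [0, 0, 0, 0, 0, 0.3, 0.4], [0, 0, 0, 0, 0, 0.2, 0.4], [0, 0, 0, 0, 0, 0, 0.4]])

```text
time: 12.92
ee_pos: [0.503, 0.0868, 0.0056]
tcp_rot: [-0.018, 1.0, -0.0, -0.0]
ft_force: [0.8, 0.5, -0.4]
grip_width: 0.299
```

step_arm(series=[[0, 0, 0, 0, 0, 0.2, 0.4], [0, 0, 0, 0, 0, 0.1, 0.4], [0, 0, 0, 0, 0, 0, 0.4]])

```text
time: 13.17
ee_pos: [0.5033, 0.0869, 0.0029]
tcp_rot: [-0.018, 1.0, -0.0, -0.0]
ft_force: [-0.3, -0.5, 0.0]
grip_width: 0.301
```

step_arm(series=[[0, 0, 0, 0, 0, 0, 0.6], [0, 0, 0, 0, 0, 0, 0.7], [0, 0, 0, 0, 0, 0, 1], [0, 0, 0, 0, 0, 0, 1], [0, 0, 0, 0, 0, 0, 1]])

```text
time: 13.58
ee_pos: [0.5038, 0.0871, 0.0035]
tcp_rot: [-0.018, 1.0, 0.0, 0.0]
ft_force: [-0.6, 0.1, 5.0]
grip_width: -0.002
```

step_arm(series=[[0, 0, 0, 0, 0, -0.3, 0.5], [0, 0, 0, 0, 0, 0, 0.3], [0, 0, 0, 0, 0, 0.3, 0.3], [0, 0, 0, 0, 0, 0.2, 0.3], [0, 0, 0, 0, 0, 0.2, 0.3], [0, 0, 0, 0, 0, 0, 0.3]])

```text
time: 14.08
ee_pos: [0.5031, 0.0868, -0.0014]
tcp_rot: [-0.018, 1.0, -0.0, -0.0]
ft_force: [1.1, -0.1, -0.8]
grip_width: 0.352
```

step_arm(series=[[0, 0, 0, 0, 0, 0.2, 0.3], [0, 0, 0, 0, 0, 0.1, 0.3], [0, 0, 0, 0, 0, 0, 0.3]])

```text
time: 14.33
ee_pos: [0.5033, 0.0868, -0.0041]
tcp_rot: [-0.018, 1.0, -0.0, -0.0]
ft_force: [0.6, -0.2, -0.1]
grip_width: 0.35
```

No shelf contact yet, so the earlier 5 N came from the spoon's top. I'll close here.

step_arm(series=[[0, 0, 0, 0, 0, 0, 0.5], [0, 0, 0, 0, 0, 0, 0.6], [0, 0, 0, 0, 0, 0, 0.7], [0, 0, 0, 0, 0, 0, 0.75]])

```text
time: 14.67
ee_pos: [0.5035, 0.0869, -0.0037]
tcp_rot: [-0.018, 1.0, 0.0, 0.0]
ft_force: [0.2, 0.8, -0.1]
grip_width: 0.127
```

step_arm(series=[[0, 0, 0, 0, 0, 0, 1], [0, 0, 0, 0, 0, 0, 1], [0, 0, 0, 0, 0, 0, 1]])

```text
time: 14.92
ee_pos: [0.5036, 0.0869, -0.0036]
tcp_rot: [-0.018, 1.0, 0.0, 0.0]
ft_force: [0.1, -0.8, 3.0]
grip_width: 0.101
```

The width stopped at 8.6 mm, so it's gripping. I'll regrip 3 mm deeper to be safe, then lift.

step_arm(series=[[0, 0, 0, 0, 0, 0, 0.55], [0, 0, 0, 0, 0, 0, 0.5], [0, 0, 0, 0, 0, 0.2, 0.5], [0, 0, 0, 0, 0, 0.15, 0.6], [0, 0, 0, 0, 0, 0, 0.7], [0, 0, 0, 0, 0, 0, 1], [0, 0, 0, 0, 0, 0, 1], [0, 0, 0, 0, 0, 0, 1]])

```text
time: 15.58
ee_pos: [0.5043, 0.0871, -0.0062]
tcp_rot: [-0.017, 1.0, 0.0, 0.001]
ft_force: [-2.3, 0.0, 15.8]
grip_width: 0.102
```

step_arm(series=[[0, 0, 0, 0, 0, -1, 1], [0, 0, 0, 0, 0, -2, 1], [0, 0, 0, 0, 0, -3, 1], [0, 0, 0, 0, 0, -3, 1], [0, 0, 0, 0, 0, -3, 1], [0, 0, 0, 0, 0, -2, 1]])

```text
time: 16.08
ee_pos: [0.5041, 0.0868, 0.1355]
tcp_rot: [-0.017, 1.0, 0.0, 0.001]
ft_force: [1.0, 0.7, -0.4]
grip_width: 0.109
```

```bash
python3 -c "
from h import *
go([.452,-.272,.12],92)"
```

```text
p [0.5041 0.0868 0.1355] turn [ 0.001  0.002 -0.   ] shift cm [  6.46 -35.68   1.55] w 0.109 F [ 1.   0.7 -0.4] t 16.0833
```

Lifted and still holding at 9.3 mm. The tips touched the shelf at a TCP reading of -0.006, so I'll use that as my height reference.

step_arm(series=[[0, 0, 0, 0.65, -3.57, 0, 1], [0, 0, 0, 0.65, -3.57, 0, 1], [0, 0, 0, 0.65, -3.57, 0, 1], [0, 0, 0, 0.65, -3.57, 0, 1], [0, 0, 0, 0.65, -3.57, 0, 1], [0, 0, 0, 0.65, -3.57, 0, 1], [0, 0, 0, 0.65, -3.57, 0, 1], [0, 0, 0, 0.65, -3.57, 0, 1], [0, 0, 0, 0.65, -3.57, 0, 1], [0, 0, 0, 0.65, -3.57, 0, 1]])

```text
time: 16.92
ee_pos: [0.4504, -0.2737, 0.1329]
tcp_rot: [-0.018, 1.0, 0.0, -0.0]
ft_force: [-0.2, -0.3, -0.9]
grip_width: 0.108
```

step_arm(series=[[0, 0, 0, 0, 0, 0, 1], [0, 0, 0, 0, 0, 0, 1]])

```text
time: 17.08
ee_pos: [0.4498, -0.2745, 0.1327]
tcp_rot: [-0.015, 1.0, -0.0, -0.0]
ft_force: [0.4, 1.4, -0.7]
grip_width: 0.109
```

```bash
python3 -c "
from h import *
go([.452,-.272,0.0],92)
c=read_camera('scene')
a=cv2.resize(cv2.cvtColor(c['image'],cv2.COLOR_RGB2BGR)[140:300,120:320],None,fx=4,fy=3.7,interpolation=cv2.INTER_CUBIC);cv2.imwrite('pics/b3.png',cv2.resize(a,(750,600)))
w=read_camera('wrist')
H,S,V=cv2.split(cv2.cvtColor(w['image'],cv2.COLOR_RGB2HSV))
m=((H<15)&(S>140)).astype(np.uint8)
n,l,st,ce=cv2.connectedComponentsWithStats(m);print(st[np.argsort(-st[1:,4])[:2]+1])"
```

```text
p [ 0.4498 -0.2745  0.1327] turn [-0.001 -0.001 -0.005] shift cm [-0.22  0.25 13.27] w 0.109 F [ 0.4  1.4 -0.7] t 17.0833
[[ 268  102   38  251 5730]]
```

View pics/b3.png

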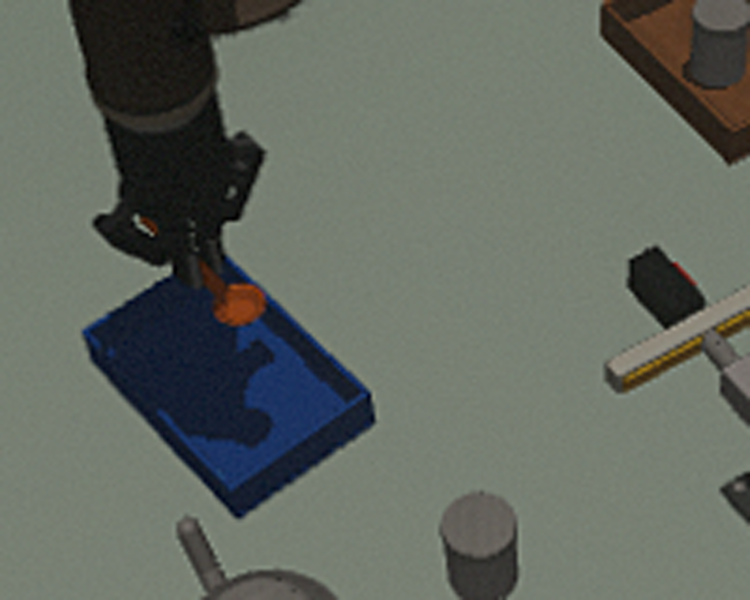

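The spoon is held level over the blue tray with its bowl at (240,303), and the tin stands in the wooden tray. Lowering.

step_arm(series=[[0, 0, 0, -0.2, 0.2, 3, 1], [0, 0, 0, 0, 0, 3, 1], [0, 0, 0, 0, 0, 3, 1], [0, 0, 0, 0, 0, 2, 1], [0, 0, 0, 0, 0, 1, 1], [0, 0, 0, 0, 0, 0.6, 1], [0, 0, 0, 0, 0, 0.4, 1], [0, 0, 0, 0, 0, 0, 1]])

```text
time: 17.85
ee_pos: [0.4535, -0.2697, 0.0029]
tcp_rot: [-0.018, 1.0, 0.0, 0.0]
ft_force: [0.3, 1.1, -0.7]
grip_width: 0.107
```

step_arm(series=[[0, 0, 0, 0, 0, 0.2, 1], [0, 0, 0, 0, 0, 0.15, 1], [0, 0, 0, 0, 0, 0, 1]])

```text
time: 18.1
ee_pos: [0.4535, -0.2702, -0.0002]
tcp_rot: [-0.018, 1.0, -0.0, 0.001]
ft_force: [0.2, -0.0, 0.2]
grip_width: 0.108
```

step_arm(series=[[0, 0, 0, 0, 0, 0.1, 0.8], [0, 0, 0, 0, 0, 0, 0.7], [0, 0, 0, 0, 0, 0, 0.55], [0, 0, 0, 0, 0, 0, 0.4], [0, 0, 0, 0, 0, 0, 0.4], [0, 0, 0, 0, 0, -1, 0.4], [0, 0, 0, 0, 0, -3, 0.4], [0, 0, 0, 0, 0, -4, 0.4], [0, 0, 0, 0, 0, -4, 0.2], [0, 0, 0, 0, 0, -4, 0]])

```text
time: 18.93
ee_pos: [0.4521, -0.27, 0.1602]
tcp_rot: [-0.017, 1.0, 0.0, -0.001]
ft_force: [0.9, -0.6, 0.2]
grip_width: 0.494
```

```bash
python3 -c "
from h import *
w=read_camera('wrist')
H,S,V=cv2.split(cv2.cvtColor(w['image'],cv2.COLOR_RGB2HSV))
m=((H<15)&(S>140)).astype(np.uint8)
n,l,st,ce=cv2.connectedComponentsWithStats(m)
i=np.argmax(st[1:,4])+1
v,u=np.nonzero(l==i);P=np.array([onz(w,p,.012)[:2] for p in zip(u,v)]);print(st[i],P.min(0),P.max(0),P.mean(0))
go([.45,-.15,.2],83.5)"
```

```text
[ 268  114   37  147 2139] [ 0.37948765 -0.28845031] [ 0.52183223 -0.2522401 ] [ 0.46456311 -0.27144688]
p [ 0.4555 -0.2724  0.1678] turn [-0.003  0.009  0.147] shift cm [ 1.93 12.1  -3.22] w 0.5 F [ 2.9 -2.5  5.9] t 18.9833
```

The spoon lies flat inside the blue tray: x 0.379–0.522 and y -0.288 to -0.252, with an apparent length of 142 mm. Next, above the grip.

step_arm(series=[[0, 0, 0.074, 0, 0, -2, -0.3], [0, 0, 0.074, 0, 0, -1, -1], [0, 0, 0, -1.5, 3.3, 0, -1], [0, 0, 0, -1.5, 3.3, 0, -1], [0, 0, 0, -1.5, 3.3, 0, -1], [0, 0, 0, -1.5, 3.3, 0, -1], [0, 0, 0, -1.5, 3.3, 0, -1], [0, 0, 0, -1.5, 3.3, 0, -1], [0, 0, 0, 0, 0, 0, -1], [0, 0, 0, 0, 0, 0, -1]])

```text
time: 19.82
ee_pos: [0.5652, -0.0808, 0.1881]
tcp_rot: [0.054, 0.999, 0.0, -0.0]
ft_force: [-0.6, -0.4, -0.5]
grip_width: 0.998
```

```bash
python3 -c "
from h import *
go([.636,.003,.05],83.5)"
```

```text
p [ 0.5652 -0.0808  0.1881] turn [ 0.    -0.001  0.005] shift cm [-6.09  9.13 13.81] w 0.998 F [-0.6 -0.4 -0.5] t 19.8167
```

step_arm(series=[[0, 0, 0, -1.5, 3.0, 0, -1], [0, 0, 0, -1.5, 3.0, 0, -1], [0, 0, 0, -1.5, 3.0, 0, -1], [0, 0, 0, 0, 0, 0, -1], [0, 0, 0, 0, 0, 0, -1]])

```text
time: 20.23
ee_pos: [0.6195, 0.0016, 0.188]
tcp_rot: [0.055, 0.998, -0.0, -0.0]
ft_force: [-0.5, -0.8, 0.5]
grip_width: 0.999
```

```bash
python3 -c "
from h import *
w=read_camera('wrist');save(w,'w5',f=1.2)
H,S,V=cv2.split(cv2.cvtColor(w['image'],cv2.COLOR_RGB2HSV))
m=(((H<8)|(H>172))&(S>140)).astype(np.uint8)
n,l,st,ce=cv2.connectedComponentsWithStats(m)
for i in np.argsort(-st[1:,4])[:3]+1: print(st[i],ce[i],onz(w,ce[i],.075))
print('proj centre',proj(w,[.637,.003,.093])*1.2,'front mid',proj(w,[.6055,.0065,.093])*1.2)
go([.636,.003,.05],83.5)"
```

```text
[307 207   7  37 223] [309.89237668 225.67264574] [0.64292481 0.01752521 0.075     ]
[ 8 80  1  2  2] [ 8.  80.5] [ 0.4952597  -0.21021986  0.075     ]
[ 9 83  1  2  2] [ 9.  83.5] [ 0.49758567 -0.21008388  0.075     ]
proj centre [351.45843964 273.28396993] front mid [351.67514746 227.20868995]
p [ 6.190e-01 -4.000e-04  1.881e-01] turn [-0.001 -0.001  0.   ] shift cm [-1.66  0.53 13.81] w 0.998 F [-0.4 -1.2  0.8] t 20.2833
```

View pics/w5.png

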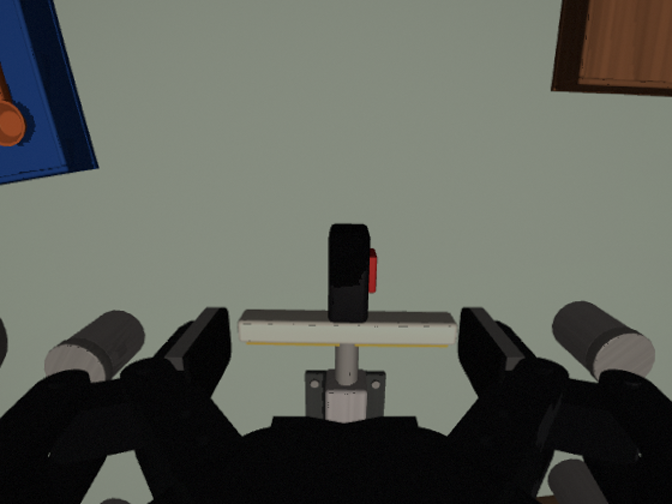

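The grip is parallel to the jaws, with its front at (349,225) and the red button at (373,271). That matches my estimate to about 2 mm. Descending and squeezing.

step_arm(series=[[0, 0, 0, -1.0, 0.2, 0, -1], [0, 0, 0, -0.95, 0.2, 0, -1], [0, 0, 0, 0, 0, 3, -1], [0, 0, 0, 0, 0, 3, -1], [0, 0, 0, 0, 0, 3, -1], [0, 0, 0, 0, 0, 3, -1], [0, 0, 0, 0, 0, 1.5, -1], [0, 0, 0, 0, 0, 0.6, -1], [0, 0, 0, 0, 0, 0, -1], [0, 0, 0, 0, 0, 0, -1]], force=50)

```text
time: 21.12
ee_pos: [0.6397, 0.0011, 0.0483]
tcp_rot: [0.057, 0.998, -0.0, 0.0]
ft_force: [-0.3, -0.3, 0.2]
grip_width: 0.997
```

```bash
python3 -c "
from h import *
go([.639,.002,.046],83.5)"
```

```text
p [0.6397 0.0011 0.0483] turn [-0.     0.001 -0.001] shift cm [0.08 0.09 0.23] w 0.997 F [-0.3 -0.3  0.2] t 21.1167
```

step_arm(series=[[0, 0, 0, 0, 0, 0.2, -0.5], [0, 0, 0, 0, 0, 0, 0], [0, 0, 0, 0, 0, 0, 0.2], [0, 0, 0, 0, 0, 0, 0.3], [0, 0, 0, 0, 0, 0, 0.6], [0, 0, 0, 0, 0, 0, 0.8], [0, 0, 0, 0, 0, 0, 0.8], [0, 0, 0, 0, 0, 0, 0.8], [0, 0, 0, 0, 0, 0, 0.8]])

```text
time: 21.87
ee_pos: [0.6397, 0.0022, 0.0462]
tcp_rot: [0.057, 0.998, 0.0, 0.0]
ft_force: [-1.6, -0.6, 5.8]
grip_width: 0.324
```

The opening is 27.5 mm, which equals the bare grip width, so the button is flush. Drawing out along tool +x.

step_arm(series=[[0, 0, 0, 0.5, 0, 0, 0.8], [0, 0, 0, 0.8, 0, 0, 0.8], [0, 0, 0, 1, 0, 0, 0.8], [0, 0, 0, 1, 0, 0, 0.8], [0, 0, 0, 1, 0, 0, 0.8], [0, 0, 0, 1, 0, 0, 0.8], [0, 0, 0, 1, 0, 0, 0.8], [0, 0, 0, 1, 0, 0, 0.8], [0, 0, 0, 1, 0, 0, 0.8], [0, 0, 0, 1, 0, 0, 0.8]])

```text
time: 22.7
ee_pos: [0.5477, 0.0139, 0.0461]
tcp_rot: [0.056, 0.998, 0.001, 0.002]
ft_force: [4.6, 2.8, 5.0]
grip_width: 0.317
```

step_arm(series=[[0, 0, 0, 0.8, 0, 0, 0.8], [0, 0, 0, 0.5, 0, 0, 0.8], [0, 0, 0, 0.3, 0, 0, 0.8], [0, 0, 0, 0.2, 0, 0, 0.8], [0, 0, 0, 0, 0, 0, 0.8], [0, 0, 0, 0, 0, 0, 0.8]])

```text
time: 23.2
ee_pos: [0.5306, 0.0161, 0.0461]
tcp_rot: [0.056, 0.998, 0.001, 0.002]
ft_force: [6.1, 3.2, 4.5]
grip_width: 0.322
```

```bash
python3 -c "
from h import *
go([.639,.002,.046],83.5)
c=read_camera('scene');save(c,'fin',(130,110,300,220),2.6)
for o in outline_of('lamp_grip','scene')[:1]+outline_of('tin','scene')[:4]: print(o['conf'],o['bbox'])"
```

```text
p [0.5306 0.0161 0.0461] turn [0.002 0.004 0.001] shift cm [-1.093e+01 -1.800e-01  1.000e-02] w 0.322 F [6.1 3.2 4.5] t 23.2
0.91 [262.0, 186.7, 54.9, 53.2]
0.79 [305.9, 136.5, 13.5, 26.9]
0.77 [360.8, 199.5, 21.2, 27.7]
0.67 [234.8, 273.3, 24.3, 26.5]
```

View pics/fin.png

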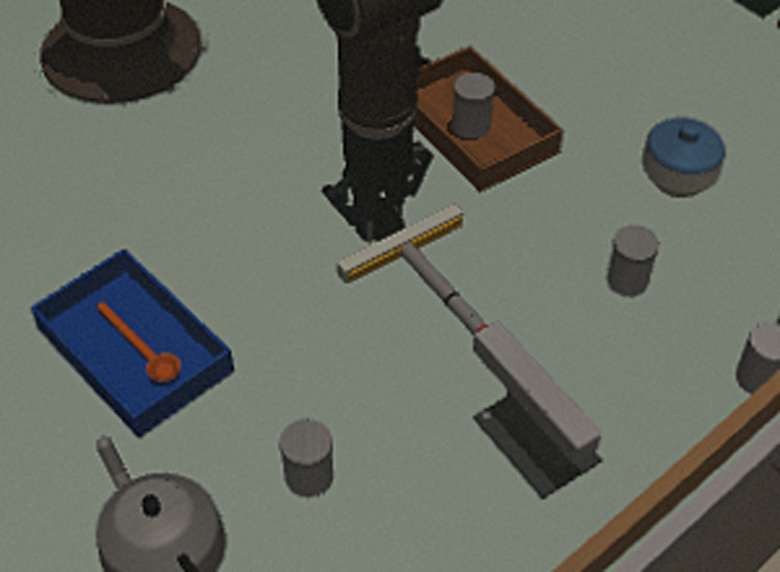

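The red band shows at the mouth (482,328), and the TCP has travelled 109 mm. The spoon lies in the blue tray and the tin stands in the wooden one. A small further pull should confirm the hard stop.

step_arm(series=[[0, 0, 0, 0.2, 0, 0, 0.8], [0, 0, 0, 0.2, 0, 0, 0.8], [0, 0, 0, 0, 0, 0, 0.8], [0, 0, 0, 0, 0, 0, 0.8], [0, 0, 0, 0, 0, 0, 0.8], [0, 0, 0, 0, 0, 0, 0.8]])

```text
time: 23.85
ee_pos: [0.5305, 0.0161, 0.0462]
tcp_rot: [0.057, 0.998, 0.0, 0.006]
ft_force: [19.1, 1.1, -10.3]
grip_width: 0.325
```

At the hard stop: no further travel, and the force rose to 19 N. I'll ease back 2 mm and let it settle.

step_arm(series=[[0, 0, 0, -0.2, 0, 0, 0.8], [0, 0, 0, 0, 0, 0, 0.8], [0, 0, 0, 0, 0, 0, 0.8], [0, 0, 0, 0, 0, 0, 0.8], [0, 0, 0, 0, 0, 0, 0.8]])

```text
time: 24.27
ee_pos: [0.5305, 0.0161, 0.0462]
tcp_rot: [0.057, 0.998, 0.001, 0.004]
ft_force: [12.0, 2.0, -2.2]
grip_width: 0.322
```

```bash
python3 -c "
from h import *
go([.639,.002,.046],83.5)
s=get_state();print(abs(s['qd']).max())
print(r.job_done())"
```

```text
p [0.5305 0.0161 0.0462] turn [0.001 0.007 0.   ] shift cm [-10.94  -0.17   0.02] w 0.322 F [12.   2.  -2.2] t 24.2667
0.002198058476706337
the job is handed in; nothing more can be done
None
```

I put the tin in the wooden tray and the spoon in the blue tray. I then pinched the lamp's grip with the button in and drew the lamp to its second stop. I handed the job in at about 24 s, still holding it there; no verdict was reported.

**Last checks**
- **Lamp:** the tool travelled 109 mm. The red band showed at the mouth, and a further pull moved nothing while the force rose to 19 N. I eased back 2 mm, leaving a steady 12 N pull.
- **Button:** the opening held at about 27.5 mm, the bare grip's 28 mm width rather than 34 mm, so the button should be flush. I had no direct reading of it.
- **Tin and spoon:** the last picture shows the tin upright in the wooden tray and the spoon lying in the blue tray. The teapot, sugar bowl and two side tins looked undisturbed.

**What disagreed:** the fingertips reach about 28 mm less far than the stated 22 mm ahead of the tool point. My first three closings on the spoon shut above it; the last of these pressed on it with about 5 N without shifting it. I then felt my way down to shelf contact (about 16 N) and used that height for the rest. The top and wrist cameras also differed by up to 5 mm on the spoon's sideways position.

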